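# Turn the stock planner's leaf in the cold room

### The arm

A 7-joint arm with a two-finger parallel gripper is mounted at the origin on the work surface. World frame = base frame: x ahead of the robot, y to its left, z up, the work surface at z = 0. Lengths are in m, angles in rad, forces in N, time in s.
With the tool pointing down it reaches from about 0.425 to 0.925 m from the base axis. Payload 6.8 kg.
Tool frame: the origin (TCP) lies on the centre line of the jaws, within the pads' length; the fingertips stand 19 mm ahead of it and the grasp point (between the pads) is the TCP; z points along the fingers, y is the line along which they close (so a half turn about z gives the same grasp; the last joint's range is limited). The gripper opens to 85 mm and grips with 20 to 120 N. Pads are 22 mm wide; open, the fingers measure 114 mm over their backs; the gripper's body (76 mm by 85 mm) begins 54 mm behind the grasp point. The pads swing forward as they close: fully open they stand 13 mm farther back than shut.
Start: joints at [-1.302, 0.477, 0.022, 1.555, -0.011, 1.109, -0.083], TCP at [0.248, 0.628, 0.25] pointing down, gripper open.
Joint ranges: [-2.96, 2.96], [-0.34, 2.1], [-1.41, 1.46], [0.24, 2.44], [-1.37, 4.51], [0.17, 1.92], [-2.96, 2.96]. Speed limits (rad/s): [2.39, 2.39, 3.14, 3.14, 3.14, 3.14, 3.14].

### API

Orientations are given as a rotation vector (axis times angle).
In Python, from bench import r gives the robot as it stands. The module is installed in compiled form; this text tells all that it offers.
- The arm moves only by the tool arm_command, never from a script. Its argument "rows" is a list of rows, each an object of numbers: "fingers": the opening, from -1 (shut) to 1 (fully open); "x", "y", "z": the shift along the tool's x, y, z in m; "ax", "ay", "az": the turn, a rotation vector about the tool's x, y, z in degrees. In form: [{"fingers": .., "x": .., "y": .., "z": .., "ax": .., "ay": .., "az": ..}, ...]. A call has 1 to 10 rows; each row shifts and turns the commanded pose from where the row before left it, along the tool's axes as they then stand; what a row does not reach is not made up. A row lasts 1/12 s, in which the tool goes at most 41.7 mm and 7.16 degrees, less where a joint would pass 70% of its speed; a pose out of reach is approached as far as the arm can. A call is refused whole if a number of a shift passes 0.0417 or a number of a turn 7.16, either way. A call with a gripper value outside its range is refused whole. The fingers move at their own pace and stop on an object; "grip_force" is the grip in N (left out, the last holds). Time passes only in rows, so rows that do not move let the fingers close. It gives the time, the measured TCP pose, the force, the opening and the grip force at its end, in the units of the state.
- r.get_obs(): the state, without advancing time (a new reading comes with each control period).
- r.grab_frame(name): name is "scene" or "top" or "wrist"; returns a dict with "frame" (420x560x3 uint8, red, green, blue), "depth" (420x560 float32, m along the optical axis (not along the pixel's ray), 0 where there is no reading), "K" (3x3 intrinsics, pixels), "world_from_camera" (4x4, takes a point from camera to world coordinates). Camera axes: x right, y down, z forward; pixel columns grow to the right and rows downward; lengths in m; the calibration is good to about 2 mm. A picture is of the moment at which its call begins.
- r.hand_in(): hands the job in; it is judged then, once.
The state is a dict: "clock": time; "joints": joint angles; "qvel": joint speeds; "tau": joint torques, N m; "tcp_pos": TCP position; "orientation": TCP orientation; "contact_force": force on the tool from outside, world axes, zero at the start; "moment": the same for the moment, N m; "grip_width": finger opening in m; "gripper_force": force on a finger pad.
Only numpy, scipy, OpenCV 4.12 (cv2) and the standard library are available. Lean on these libraries where they do the work, as an engineer would, in place of code of your own. Each camera call takes 0.05 s, during which the arm holds its last target. There are 200 camera calls.

### The job

Using only fingertips or the outside of the fingers and gripping or lifting nothing, first push the squat tin that stands on the stock planner's dark landing mat along the table until it is clear of where the leaf will lie. Then push the half-raised white leaf up and over its spine and press it down flat on the mat side. Keep the tin upright and leave everything else where it is.

Things in the scene. Friction and masses are not known exactly. Their poses are not given: they have to be found in the camera images.
- planner: Stock planner fixed to the table: aluminium spine bar 20 mm wide (y), 190 long (x), 6 high, end lugs 16 high. Origin: middle of the spine, on the table; x along the spine, z up. On its +y side a fixed grey sheet (170 x 135 mm, 4 high); on its -y side the dark landing mat (180 x 142 mm, 1 thin). The leaf's hinge axis runs along the planner's x, 10 mm above the table, over the middle of the spine.
- leaf (a joint): Angle of the white leaf about the spine (rad): 0 flat on the +y side, 1.57 upright, 3.14 flat on the -y (mat) side, against its stop. It starts half raised on the +y side, at 0.5 to 1.1. The hinge is stiff (about 0.14 N m of friction): the leaf stays at any angle where it is left, does not fall by itself, and takes about 1 to 4 N at its free edge.
- leaf_edge (a point): Middle of the leaf's free edge, halfway through its thickness; x along the spine, y from the hinge out to the edge, z across the thickness. The leaf is a rigid white plastic plate, 170 mm along the spine, 150 from hinge axis to free edge, 4 thick, with 6 mm rubber feet at the outer corners of both faces; lying flat its upper face is 12 mm above the table.
- tin: Squat food tin with a paper label, 66 mm diameter, 48 high, about 0.2 kg, standing on the landing mat; origin at the centre of its underside. It is clear when its centre is over 184 mm from the spine on the mat side, or over 119 mm along the spine from the planner's middle. The table on the mat side is free to about 330 mm from the spine.
- mustard_jar: Bystander: small jar with yellow lid, 60 mm diameter, 65 mm high, beyond the spine's far end; origin under its centre. Leave alone.
- drink_can: Bystander: can, 60 mm diameter, 68 mm high, near the spine's end towards the robot; origin under its centre. Leave alone.
- tub: Bystander: white bowl, 80 mm diameter, 50 mm high, out on the leaf's starting side; origin under its centre. Leave alone.
- carton: Bystander: cardboard carton 90 x 60 x 60 mm, well out on the mat side, about 400 mm from the spine; origin under its centre. Leave alone.
There are look-alikes about, which are no part of the job. Leave any orange look-alike of the tin alone.

How it is judged:
By the outcome, as a careful person would: the job done as asked, in the order asked, and still so for the second after the job is handed in, with the robot touching nothing.
It also fails if it takes over 61 s, if anything falls off the work surface, if the arm or the gripper's body presses on something with over 40 N, if the wrist force passes 120 N, or if a joint passes its speed limit or range.

## Working session

There is one attempt and no reset: what is moved stays moved. The work goes in short steps, Python scripts to look and compute and a tool call to move; the robot and the scene stay as the last step left them, time stands still between calls to the robot, and variables do not carry over. Pictures are saved under pics/ and viewed, at most 10 in all, crops included, and the job is handed in when it is done.

Besides the shell and the picture viewer there is one more tool, called after "Call:" as name([rows], argument=value, ...), one row to a line, values as JSON. arm_command: Moves the arm, as the interface text tells. Its arguments: {"type":"object","properties":{"rows":{"type":"array"},"grip_force":{"type":"number"}},"required":["rows"]}

```bash
mkdir -p pics; cat > h.py <<'E'
import numpy as np, cv2
from bench import r
from scipy.spatial.transform import Rotation as R
def snap(n,name):
    f=r.grab_frame(n); cv2.imwrite(f'pics/{name}.png',f['frame'][:,:,::-1]); np.savez(f'pics/{name}.npz',**f); return f
def pt(f,u,v,w=1):
    d=f['depth'][v-w:v+w+1,u-w:u+w+1]; d=np.median(d[d>0])
    p=np.linalg.inv(f['K'])@[u,v,1]*d
    return (f['world_from_camera']@np.r_[p,1])[:3].round(4)
def st():
    o=r.get_obs(); print(o['clock'],np.round(o['tcp_pos'],4),np.round(R.from_rotvec(o['orientation']).as_matrix(),3).tolist(),np.round(o['joints'],3),o['contact_force'],o['grip_width'])
E
python3 - <<'E'
from h import *
st()
a=snap('top','top0');b=snap('scene','sc0')
print(a['world_from_camera'],b['world_from_camera'])
E
```

```text
0.0 [0.2482 0.6271 0.2493] [[-0.93, 0.368, -0.001], [0.368, 0.93, -0.002], [-0.0, -0.002, -1.0]] [-1.302  0.478  0.022  1.556 -0.012  1.109 -0.083] [ 1.52756013  0.37632027 -0.03510518] 0.08554575576606456
[[-0.03184992 -0.97005104  0.24080399  0.31127876]
 [-0.99947975  0.02968669 -0.01260671  0.01138215]
 [ 0.00508047 -0.24108023 -0.97049189  1.13688591]
 [ 0.          0.          0.          1.        ]] [[ 4.72484044e-01  6.15629158e-01 -6.30681828e-01  1.29118064e+00]
 [ 8.81339044e-01 -3.29579129e-01  3.38554409e-01 -3.64300670e-01]
 [ 5.64398161e-04 -7.15806076e-01 -6.98298893e-01  8.40069062e-01]
 [ 0.00000000e+00  0.00000000e+00  0.00000000e+00  1.00000000e+00]]
```

View pics/top0.png

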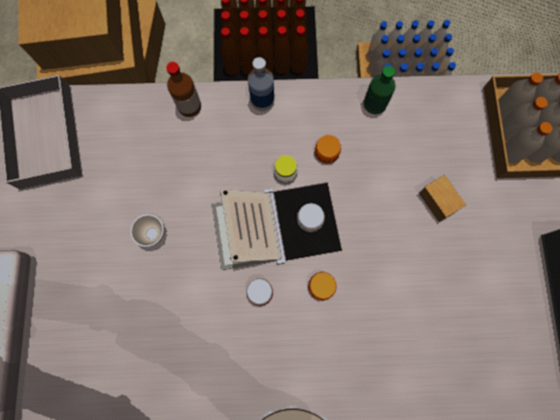

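View pics/sc0.png

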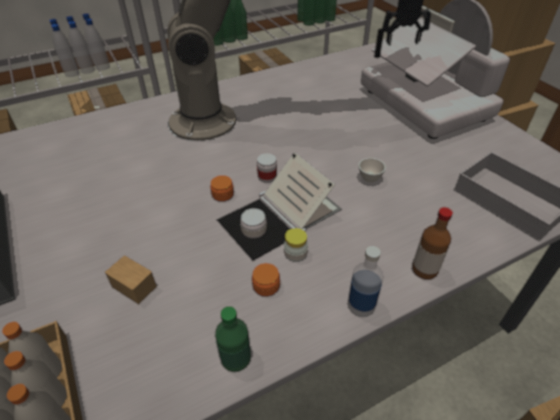

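The top view shows the spine running roughly along world x at about u=279. The mat is to its right, with the white tin at about (311,216) and orange look-alikes at (328,149) and (322,286). The carton is at (445,197), the can at (259,291) and the jar at (286,167).

```bash
python3 - <<'E'
from h import *
f=dict(np.load('pics/top0.npz'))
for n,u,v in [('tin',311,216),('tinlook',322,286),('or2',328,149),('jar',286,167),('can',259,291),('carton',443,197),('matTR',327,187),('matBR',337,249),('matBL',287,256),('table',380,250),('leaf1',225,195),('leaf2',236,257),('leafm',232,225),('leaf r1',268,195),('leaf r2',274,258)]: print(n,pt(f,u,v))
c=f['frame'][170:310,200:360,::-1]; cv2.imwrite('pics/c0.png',cv2.resize(c,None,fx=5,fy=4.28571*1,interpolation=cv2.INTER_CUBIC) if 0 else cv2.resize(c[:120],(800,600),interpolation=cv2.INTER_CUBIC))
E
```

```text
tin [ 0.5542 -0.0626  0.0483]
tinlook [ 0.3863 -0.0807  0.0491]
or2 [ 0.7243 -0.1128  0.0499]
jar [ 0.6747 -0.0059  0.0657]
can [0.3782 0.0651 0.0703]
carton [ 0.5887 -0.3831  0.0605]
matTR [ 0.6397 -0.1103  0.0007]
matBR [ 0.4788 -0.1264  0.0024]
matBL [ 0.4653 -0.002   0.002 ]
table [ 4.733e-01 -2.332e-01  3.000e-04]
leaf1 [0.5961 0.1375 0.1097]
leaf2 [0.4518 0.1129 0.1111]
leafm [0.5263 0.1223 0.1041]
leaf r1 [0.6187 0.0409 0.0165]
leaf r2 [0.4585 0.0298 0.024 ]
```

View pics/c0.png

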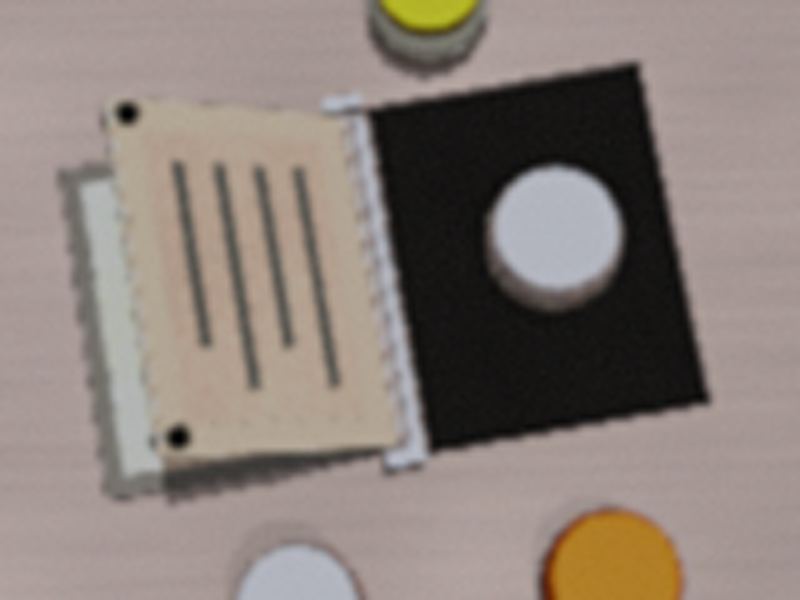

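The crop (5×) shows the mat corners at (638,62), (708,402), (435,450) and (372,112), and the tin top's centre at (557,227). The spine lugs are at (343,103) and (405,460). I'll intersect rays with known heights.

```bash
cat >> h.py <<'E'
def ray(f,u,v,z):
    W=f['world_from_camera']; d=W[:3,:3]@np.linalg.inv(f['K'])@[u,v,1]; return W[:3,3]+d*(z-W[2,3])/d[2]
E
python3 - <<'E'
from h import *
f=dict(np.load('pics/top0.npz'))
q=lambda x,y,z:ray(f,200+x/5,170+y/5,z)
C=[q(x,y,.001) for x,y in [(638,62),(708,402),(435,450),(372,112)]]
print(np.round(C,4)); C=np.array(C)
print([np.linalg.norm(C[i]-C[i-1]) for i in range(4)])
L=[q(343,103,.016),q(405,460,.016)];print(L)
m=C.mean(0); ex=(C[0]-C[1]+C[3]-C[2]);ex/=np.linalg.norm(ex);ex[2]=0; ey=np.array([-ex[1],ex[0],0])
print('ex',ex,'yaw',np.degrees(np.arctan2(ex[1],ex[0])),'mat c',m)
o=m+ey*(.010+.071); print('origin?',o,'lugmid',(L[0]+L[1])/2)
o=np.r_[((L[0]+L[1])/2)[:2],0]
d=ray(f,200+557/5,170+227/5,.048)
P=lambda p:np.round([(p-o)@ex,(p-o)@ey],4)
print('tin',d,P(d))
for n,u,v,z in [('jar',286,167,.065),('can',259,291,.068),('or1',322,286,.048),('or2',328,149,.048),('carton',443,197,.06),('tub',148,230,.05),('leafedge',232,225,.10)]:
  p=ray(f,u,v,z);print(n,p.round(3),P(p))
for u,v in [(225,195),(232,225),(250,225),(260,225)]: p=pt(f,u,v); print(P(p),p[2], np.arctan2(p[2]-.012,P(p)[1]))
print(P(C[0]),P(C[1]),P(C[2]),P(C[3]))
E
```

```text
[[ 0.6518 -0.1125  0.001 ]
 [ 0.4751 -0.1377  0.001 ]
 [ 0.4556 -0.0017  0.001 ]
 [ 0.6293  0.0248  0.001 ]]
[np.float64(0.13912569444984868), np.float64(0.17846938435198104), np.float64(0.13739901244291025), np.float64(0.17577337827833275)]
[array([0.63028018, 0.03915903, 0.016     ]), array([0.44925756, 0.0131755 , 0.016     ])]
ex [0.98924352 0.14627799 0.        ] yaw 8.411291823849826 mat c [ 0.55296645 -0.05676412  0.001     ]
origin? [0.54111793 0.0233646  0.001     ] lugmid [0.53976887 0.02616727 0.016     ]
tin [ 0.5557155  -0.06367641  0.048     ] [ 0.0026 -0.0912]
jar [ 0.675 -0.006  0.065] [ 0.129  -0.0515]
can [0.378 0.065 0.068] [-0.154   0.0622]
or1 [ 0.386 -0.081  0.048] [-0.1674 -0.0833]
or2 [ 0.725 -0.113  0.048] [ 0.1629 -0.1648]
carton [ 0.589 -0.383  0.06 ] [-0.0114 -0.4122]
tub [0.532 0.329 0.05 ] [0.0361 0.3006]
leafedge [0.527 0.123 0.1  ] [0.0016 0.0973]
[0.072  0.1019] 0.1097 0.7643591840006706
[0.0007 0.0971] 0.1041 0.758977251637993
[0.0017 0.058 ] 0.0656 0.7459920499304536
[0.0014 0.035 ] 0.0475 0.7924902430717681
[ 0.0906 -0.1535] [-0.0879 -0.1527] [-0.0874 -0.0153] [ 0.0884 -0.0144]
```

Sizes check out (mat about 178×139 mm, tin at planner (0.003, −0.091), leaf at about 45°). The frame is origin (0.540, 0.025) with yaw 8.4°. I'll turn the tool so its x is planner +y and its y is planner +x, with the fingers half open as a cradle.

Call:
arm_command([
  {"fingers": 0,"az": 6.67},
  {"fingers": 0,"az": 6.67},
  {"fingers": 0,"az": 6.67},
  {"fingers": 0,"az": 6.67},
  {"fingers": 0,"az": 6.67},
  {"fingers": 0,"az": 6.67},
  {"fingers": 0,"az": 6.67},
  {"fingers": 0,"az": 6.67},
  {"fingers": 0,"az": 6.67},
  {"fingers": 0},
])

```text
validation failed for argument at $.ro...
```

Call:
arm_command([
  {"fingers": 0,"x": -0.037,"y": 0.0112},
  {"fingers": 0,"x": -0.037,"y": 0.0112},
  {"fingers": 0,"x": -0.037,"y": 0.0112},
  {"fingers": 0,"x": -0.037,"y": 0.0112},
  {"fingers": 0,"x": -0.037,"y": 0.0112},
  {"fingers": 0,"x": -0.037,"y": 0.0112},
  {"fingers": 0,"x": -0.037,"y": 0.0112},
  {"fingers": 0,"x": -0.037,"y": 0.0112},
  {"fingers": 0,"x": -0.037,"y": 0.0112},
  {"fingers": 0},
])

```text
validation failed for argument at $.ro...
```

Call:
arm_command([
  {"fingers": 0,"x": -0.037,"y": 0.0112},
  {"fingers": 0,"x": -0.037,"y": 0.0112},
  {"fingers": 0,"x": -0.037,"y": 0.0112},
  {"fingers": 0,"x": -0.037,"y": 0.0112},
  {"fingers": 0,"x": -0.037,"y": 0.0112},
  {"fingers": 0,"x": -0.037,"y": 0.0112},
  {"fingers": 0,"x": -0.037,"y": 0.0112},
  {"fingers": 0,"x": -0.037,"y": 0.0112},
  {"fingers": 0,"x": -0.037,"y": 0.0112},
  {"fingers": 0},
])

```text
validation failed for argument at $.ro...
```

```bash
cat >> h.py <<'E'
O=np.array([.540,.0247,0]);EX=np.array([.9893,.1461,0]);EY=np.array([-.1461,.9893,0])
def P(p): p=np.asarray(p)-O; return np.round([p@EX,p@EY,p[2]],4)
def ps():
    o=r.get_obs(); M=R.from_rotvec(o['orientation']).as_matrix()
    print(round(o['clock'],2),'planner tcp',P(o['tcp_pos']),'tool x,y,z in planner',[P(M[:,i]+O).tolist() for i in range(3)],'F',np.round(o['contact_force'],2),o['grip_width'])
E
python3 - <<'E'
from h import *
ps(); f=snap('wrist','w1')
E
```

```text
0.1 planner tcp [-0.2007  0.6387  0.2494] tool x,y,z in planner [[-0.8662, 0.4998, -0.0001], [0.4998, 0.8662, -0.0016], [-0.0007, -0.0014, -1.0]] F [ 0.11 -0.07  1.39] 0.08566716815303872
```

View pics/w1.png

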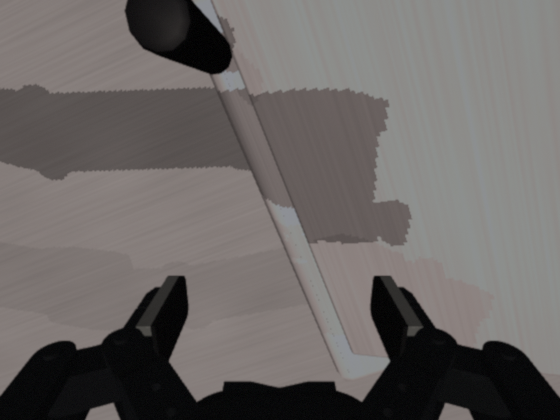

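The wrist view shows the arm still at its start: the calls were refused, and nothing moved. All keys are probably required in each row.

Call:
arm_command([
  {"fingers": 0,"x": 0,"y": 0,"z": 0,"ax": 0,"ay": 0,"az": 6.67},
])

```text
clock: 0.23
tcp_pos: [0.2484, 0.6273, 0.2497]
orientation: [-0.766, -3.046, 0.002]
contact_force: [-0.3, -0.1, -0.7]
grip_width: 0.0755
gripper_force: 0.0
```

Call:
arm_command([
  {"fingers": 0,"x": 0,"y": 0,"z": 0,"ax": 0,"ay": 0,"az": 6.67},
  {"fingers": 0,"x": 0,"y": 0,"z": 0,"ax": 0,"ay": 0,"az": 6.67},
  {"fingers": 0,"x": 0,"y": 0,"z": 0,"ax": 0,"ay": 0,"az": 6.67},
  {"fingers": 0,"x": 0,"y": 0,"z": 0,"ax": 0,"ay": 0,"az": 6.67},
  {"fingers": 0,"x": 0,"y": 0,"z": 0,"ax": 0,"ay": 0,"az": 6.67},
  {"fingers": 0,"x": 0,"y": 0,"z": 0,"ax": 0,"ay": 0,"az": 6.67},
  {"fingers": 0,"x": 0,"y": 0,"z": 0,"ax": 0,"ay": 0,"az": 6.67},
  {"fingers": 0,"x": 0,"y": 0,"z": 0,"ax": 0,"ay": 0,"az": 6.67},
  {"fingers": 0,"x": 0,"y": 0,"z": 0,"ax": 0,"ay": 0,"az": 0},
])

```text
clock: 0.98
tcp_pos: [0.2481, 0.6275, 0.2499]
orientation: [2.057, 2.374, -0.001]
contact_force: [0.5, -0.5, -0.4]
grip_width: 0.0427
gripper_force: 0.0
```

Call:
arm_command([
  {"fingers": 0,"x": -0.037,"y": 0.0112,"z": 0,"ax": 0,"ay": 0,"az": 0},
  {"fingers": 0,"x": -0.037,"y": 0.0112,"z": 0,"ax": 0,"ay": 0,"az": 0},
  {"fingers": 0,"x": -0.037,"y": 0.0112,"z": 0,"ax": 0,"ay": 0,"az": 0},
  {"fingers": 0,"x": -0.037,"y": 0.0112,"z": 0,"ax": 0,"ay": 0,"az": 0},
  {"fingers": 0,"x": -0.037,"y": 0.0112,"z": 0,"ax": 0,"ay": 0,"az": 0},
  {"fingers": 0,"x": -0.037,"y": 0.0112,"z": 0,"ax": 0,"ay": 0,"az": 0},
  {"fingers": 0,"x": -0.037,"y": 0.0112,"z": 0,"ax": 0,"ay": 0,"az": 0},
  {"fingers": 0,"x": -0.037,"y": 0.0112,"z": 0,"ax": 0,"ay": 0,"az": 0},
  {"fingers": 0,"x": -0.037,"y": 0.0112,"z": 0,"ax": 0,"ay": 0,"az": 0},
  {"fingers": 0,"x": 0,"y": 0,"z": 0,"ax": 0,"ay": 0,"az": 0},
])

```text
clock: 1.82
tcp_pos: [0.4002, 0.3048, 0.2505]
orientation: [2.06, 2.369, -0.002]
contact_force: [0.2, -0.2, 0.4]
grip_width: 0.0428
gripper_force: 0.0
```

Call:
arm_command([
  {"fingers": 0,"x": -0.037,"y": 0.0112,"z": 0,"ax": 0,"ay": 0,"az": 0},
  {"fingers": 0,"x": -0.037,"y": 0.0112,"z": 0,"ax": 0,"ay": 0,"az": 0},
  {"fingers": 0,"x": -0.037,"y": 0.0112,"z": 0,"ax": 0,"ay": 0,"az": 0},
  {"fingers": 0,"x": -0.037,"y": 0.0112,"z": 0,"ax": 0,"ay": 0,"az": 0},
  {"fingers": 0,"x": -0.037,"y": 0.0112,"z": 0,"ax": 0,"ay": 0,"az": 0},
  {"fingers": 0,"x": -0.037,"y": 0.0112,"z": 0,"ax": 0,"ay": 0,"az": 0},
  {"fingers": 0,"x": -0.037,"y": 0.0112,"z": 0,"ax": 0,"ay": 0,"az": 0},
  {"fingers": 0,"x": -0.037,"y": 0.0112,"z": 0,"ax": 0,"ay": 0,"az": 0},
  {"fingers": 0,"x": -0.037,"y": 0.0112,"z": 0,"ax": 0,"ay": 0,"az": 0},
  {"fingers": 0,"x": 0,"y": 0,"z": 0,"ax": 0,"ay": 0,"az": 0},
])

```text
clock: 2.65
tcp_pos: [0.5469, -0.0103, 0.251]
orientation: [2.058, 2.367, -0.002]
contact_force: [0.7, -1.1, 0.3]
grip_width: 0.0423
gripper_force: 0.0
```

```bash
python3 - <<'E'
from h import *
ps(); f=snap('wrist','w2')
E
```

```text
2.65 planner tcp [ 0.0017 -0.0356  0.251 ] tool x,y,z in planner [[0.007, 1.0, -0.0046], [1.0, -0.007, 0.0022], [0.0021, -0.0046, -1.0]] F [ 0.69 -1.1   0.25] 0.042273228938700745
```

View pics/w2.png

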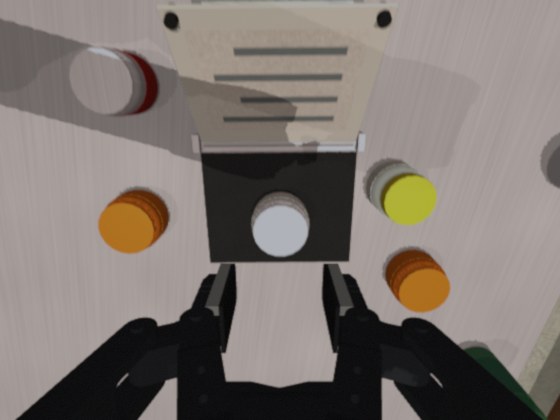

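The wrist view is well aligned with the planner: tin top at (280,228), mat edges vertical, jar and oranges clear of the path. I'll check the tin and spine against the estimate.

```bash
python3 - <<'E'
from h import *
f=dict(np.load('pics/w2.npz'))
print('tin',P(ray(f,280,228,.048)),P(pt(f,280,228)))
for u,v,z in [(196,143,.016),(361,142,.016),(203,152,.001),(356,152,.001),(211,261,.001),(349,261,.001)]: print(P(ray(f,u,v,z)),P(pt(f,u,v)))
for u,v in [(278,10),(278,60),(278,100),(172,20),(384,18)]: print('leaf',P(pt(f,u,v)))
print('cam',P(f['world_from_camera'][:3,3]), 'tip px?')
E
```

```text
tin [ 0.0033 -0.0847  0.048 ] [ 0.0033 -0.0845  0.0486]
[-0.0879  0.0033  0.016 ] [-0.0877  0.0035  0.0167]
[0.0927 0.0031 0.016 ] [0.0925 0.0032 0.017 ]
[-0.0846 -0.0089  0.001 ] [-0.0846 -0.0089  0.0008]
[ 0.0916 -0.0102  0.001 ] [ 0.0915 -0.0102  0.0012]
[-0.0862 -0.1497  0.001 ] [-0.0862 -0.1494  0.0014]
[ 0.0927 -0.1512  0.001 ] [ 0.0928 -0.1513  0.0007]
leaf [0.0026 0.108  0.113 ]
leaf [0.0024 0.0786 0.0859]
leaf [0.0022 0.0476 0.0573]
leaf [-0.0719  0.1018  0.1157]
leaf [0.077  0.102  0.1157]
cam [0.0022 0.0505 0.3747] tip px?
```

Consistent to about 2 mm. Descend behind the tin (spine side).

Call:
arm_command([
  {"fingers": 0,"x": 0.007,"y": 0.001,"z": 0.03,"ax": 0,"ay": 0,"az": 0},
  {"fingers": 0,"x": 0,"y": 0,"z": 0.036,"ax": 0,"ay": 0,"az": 0},
  {"fingers": 0,"x": 0,"y": 0,"z": 0.036,"ax": 0,"ay": 0,"az": 0},
  {"fingers": 0,"x": 0,"y": 0,"z": 0.036,"ax": 0,"ay": 0,"az": 0},
  {"fingers": 0,"x": 0,"y": 0,"z": 0.036,"ax": 0,"ay": 0,"az": 0},
  {"fingers": 0,"x": 0,"y": 0,"z": 0.03,"ax": 0,"ay": 0,"az": 0},
  {"fingers": 0,"x": 0,"y": 0,"z": 0.012,"ax": 0,"ay": 0,"az": 0},
  {"fingers": 0,"x": 0,"y": 0,"z": 0,"ax": 0,"ay": 0,"az": 0},
])

```text
clock: 3.37
tcp_pos: [0.5426, 0.0063, 0.0318]
orientation: [-2.047, -2.378, 0.006]
contact_force: [0.5, -0.7, 0.4]
grip_width: 0.0423
gripper_force: 0.0
```

Call:
arm_command([
  {"fingers": 0,"x": -0.008,"y": 0,"z": 0,"ax": 0,"ay": 0,"az": 0},
  {"fingers": 0,"x": -0.008,"y": 0,"z": 0,"ax": 0,"ay": 0,"az": 0},
  {"fingers": 0,"x": -0.008,"y": 0,"z": 0,"ax": 0,"ay": 0,"az": 0},
  {"fingers": 0,"x": -0.008,"y": 0,"z": 0,"ax": 0,"ay": 0,"az": 0},
  {"fingers": 0,"x": -0.008,"y": 0,"z": 0,"ax": 0,"ay": 0,"az": 0},
  {"fingers": 0,"x": -0.008,"y": 0,"z": 0,"ax": 0,"ay": 0,"az": 0},
])

```text
clock: 3.87
tcp_pos: [0.5525, -0.0429, 0.0352]
orientation: [2.053, 2.377, 0.002]
contact_force: [-0.7, 2.1, 1.5]
grip_width: 0.0428
gripper_force: 1.1
```

```bash
python3 - <<'E'
from h import *
ps(); f=snap('top','t3')
c=f['frame'][150:300,190:390,::-1]; cv2.imwrite('pics/c3.png',cv2.resize(c,(800,600),interpolation=cv2.INTER_CUBIC))
E
```

```text
3.87 planner tcp [ 0.0025 -0.0687  0.0352] tool x,y,z in planner [[0.0005, 1.0, 0.0005], [1.0, -0.0005, 0.0016], [0.0016, 0.0005, -1.0]] F [-0.69  2.11  1.52] 0.0427700093551522
```

View pics/c3.png

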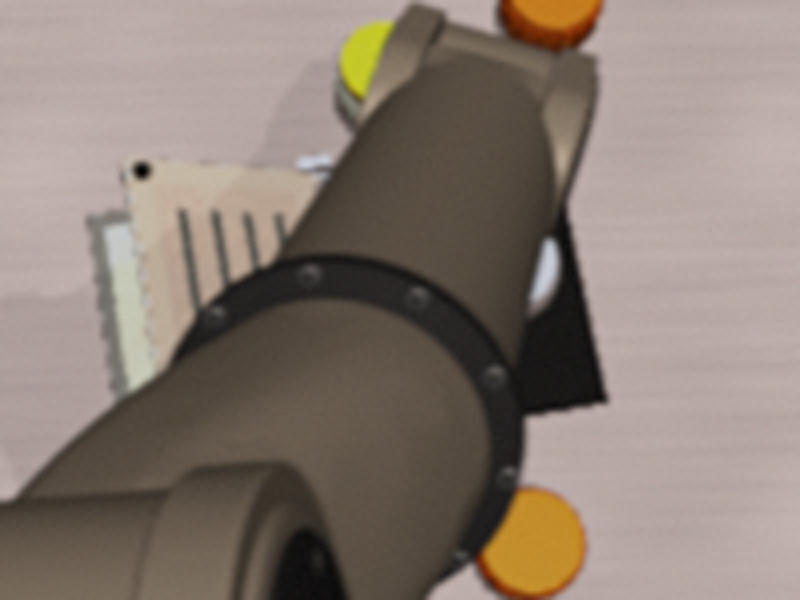

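The top view is mostly blocked by the arm, but the tin's edge shows at (545,270) with the force at 2 N, so contact is good. Continue the push.

Call:
arm_command([
  {"fingers": 0,"x": -0.01,"y": 0,"z": 0,"ax": 0,"ay": 0,"az": 0},
  {"fingers": 0,"x": -0.01,"y": 0,"z": 0,"ax": 0,"ay": 0,"az": 0},
  {"fingers": 0,"x": -0.01,"y": 0,"z": 0,"ax": 0,"ay": 0,"az": 0},
  {"fingers": 0,"x": -0.01,"y": 0,"z": 0,"ax": 0,"ay": 0,"az": 0},
  {"fingers": 0,"x": -0.01,"y": 0,"z": 0,"ax": 0,"ay": 0,"az": 0},
  {"fingers": 0,"x": -0.01,"y": 0,"z": 0,"ax": 0,"ay": 0,"az": 0},
  {"fingers": 0,"x": -0.01,"y": 0,"z": 0,"ax": 0,"ay": 0,"az": 0},
  {"fingers": 0,"x": -0.01,"y": 0,"z": 0,"ax": 0,"ay": 0,"az": 0},
])

```text
clock: 4.58
tcp_pos: [0.5636, -0.1225, 0.0343]
orientation: [-2.053, -2.378, 0.0]
contact_force: [0.5, 1.1, 2.0]
grip_width: 0.0426
gripper_force: 1.2
```

Call:
arm_command([
  {"fingers": 0,"x": -0.01,"y": 0,"z": 0,"ax": 0,"ay": 0,"az": 0},
  {"fingers": 0,"x": -0.01,"y": 0,"z": 0,"ax": 0,"ay": 0,"az": 0},
  {"fingers": 0,"x": -0.01,"y": 0,"z": 0,"ax": 0,"ay": 0,"az": 0},
  {"fingers": 0,"x": -0.01,"y": 0,"z": 0,"ax": 0,"ay": 0,"az": 0},
  {"fingers": 0,"x": -0.008,"y": 0,"z": 0,"ax": 0,"ay": 0,"az": 0},
  {"fingers": 0,"x": -0.004,"y": 0,"z": 0,"ax": 0,"ay": 0,"az": 0},
  {"fingers": 0,"x": 0,"y": 0,"z": 0,"ax": 0,"ay": 0,"az": 0},
  {"fingers": 0,"x": 0.01,"y": 0,"z": 0,"ax": 0,"ay": 0,"az": 0},
  {"fingers": 0,"x": 0.02,"y": 0,"z": 0,"ax": 0,"ay": 0,"az": 0},
  {"fingers": 0,"x": 0.02,"y": 0,"z": 0,"ax": 0,"ay": 0,"az": 0},
])

```text
clock: 5.42
tcp_pos: [0.5634, -0.1224, 0.0341]
orientation: [-2.054, -2.377, 0.0]
contact_force: [0.4, -0.2, -0.5]
grip_width: 0.0428
gripper_force: 0.0
```

```bash
python3 - <<'E'
from h import *
ps(); f=snap('scene','s4')
E
```

```text
5.42 planner tcp [ 0.0016 -0.1489  0.0341] tool x,y,z in planner [[0.0012, 1.0, 0.0001], [1.0, -0.0012, -0.0002], [-0.0002, 0.0001, -1.0]] F [ 0.42 -0.23 -0.52] 0.04284691556196523
```

View pics/s4.png

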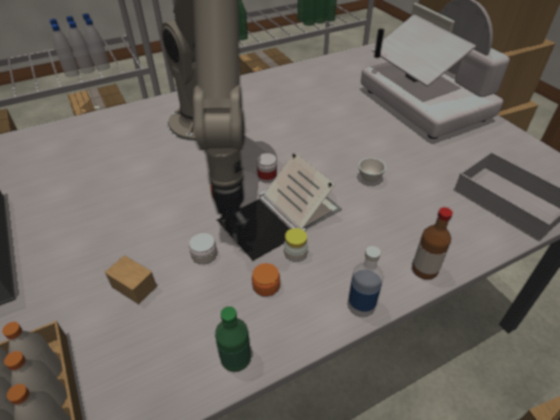

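The scene view shows the tin standing upright at (203,245), off the mat. The bystanders haven't moved. I'll measure the tin, then lift off and go over to the far side of the leaf.

```bash
python3 - <<'E'
from h import *
f=dict(np.load('pics/s4.npz'))
print(P(ray(f,203,241,.048)),P(pt(f,203,241)),P(pt(f,203,246)))
E
```

```text
[ 0.0036 -0.235   0.048 ] [ 0.0023 -0.2345  0.0465] [ 0.0171 -0.2426  0.0473]
```

Call:
arm_command([
  {"fingers": -1,"x": 0,"y": 0,"z": -0.04,"ax": 0,"ay": 0,"az": 0},
  {"fingers": -1,"x": 0,"y": 0,"z": -0.04,"ax": 0,"ay": 0,"az": 0},
  {"fingers": -1,"x": 0,"y": 0,"z": -0.04,"ax": 0,"ay": 0,"az": 0},
  {"fingers": -1,"x": 0,"y": 0,"z": -0.04,"ax": 0,"ay": 0,"az": 0},
  {"fingers": -1,"x": 0,"y": 0,"z": -0.04,"ax": 0,"ay": 0,"az": 0},
  {"fingers": -1,"x": 0,"y": 0,"z": 0,"ax": 0,"ay": 0,"az": 0},
])

```text
clock: 5.97
tcp_pos: [0.5676, -0.1235, 0.242]
orientation: [2.046, 2.371, 0.013]
contact_force: [1.5, -1.2, -0.6]
grip_width: -0.0002
gripper_force: 0.0
```

Call:
arm_command([
  {"fingers": -1,"x": 0.039,"y": 0,"z": 0,"ax": 0,"ay": 0,"az": 0},
  {"fingers": -1,"x": 0.039,"y": 0,"z": 0,"ax": 0,"ay": 0,"az": 0},
  {"fingers": -1,"x": 0.039,"y": 0,"z": 0,"ax": 0,"ay": 0,"az": 0},
  {"fingers": -1,"x": 0.039,"y": 0,"z": 0,"ax": 0,"ay": 0,"az": 0},
  {"fingers": -1,"x": 0.039,"y": 0,"z": 0,"ax": 0,"ay": 0,"az": 0},
  {"fingers": -1,"x": 0.039,"y": 0,"z": 0,"ax": 0,"ay": 0,"az": 0},
  {"fingers": -1,"x": 0.039,"y": 0,"z": 0,"ax": 0,"ay": 0,"az": 0},
  {"fingers": -1,"x": 0.039,"y": 0,"z": 0,"ax": 0,"ay": 0,"az": 0},
  {"fingers": -1,"x": 0,"y": 0,"z": 0,"ax": 0,"ay": 0,"az": 0},
])

```text
clock: 6.72
tcp_pos: [0.5153, 0.196, 0.2335]
orientation: [-2.035, -2.389, -0.003]
contact_force: [-0.5, 0.8, -0.7]
grip_width: 0.0001
gripper_force: 0.0
```

```bash
python3 - <<'E'
from h import *
ps()
E
```

```text
6.72 planner tcp [0.0006 0.1731 0.2335] tool x,y,z in planner [[-0.0132, 0.9999, 0.0042], [0.9999, 0.0132, -0.0009], [-0.0009, 0.0042, -1.0]] F [-0.49  0.79 -0.71] 0.00012605091022798606
```

Call:
arm_command([
  {"fingers": -1,"x": 0,"y": 0.001,"z": 0.035,"ax": 0,"ay": 0,"az": 0},
  {"fingers": -1,"x": 0,"y": 0,"z": 0.035,"ax": 0,"ay": 0,"az": 0},
  {"fingers": -1,"x": 0,"y": 0,"z": 0.035,"ax": 0,"ay": 0,"az": 0},
  {"fingers": -1,"x": 0,"y": 0,"z": 0.033,"ax": 0,"ay": 0,"az": 0},
  {"fingers": -1,"x": -0.015,"y": 0,"z": 0,"ax": 0,"ay": 0,"az": 0},
  {"fingers": -1,"x": -0.015,"y": 0,"z": 0,"ax": 0,"ay": 0,"az": 0},
  {"fingers": -1,"x": -0.01,"y": 0,"z": 0,"ax": 0,"ay": 0,"az": 0},
  {"fingers": -1,"x": 0,"y": 0,"z": 0,"ax": 0,"ay": 0,"az": 0},
])

```text
clock: 7.38
tcp_pos: [0.525, 0.1441, 0.0962]
orientation: [2.056, 2.375, -0.001]
contact_force: [-0.0, -0.1, 0.1]
grip_width: -0.0002
gripper_force: 0.0
```

```bash
python3 - <<'E'
from h import *
ps()
E
```

```text
7.38 planner tcp [0.0026 0.1203 0.0962] tool x,y,z in planner [[0.0026, 1.0, -0.0005], [1.0, -0.0026, -0.0004], [-0.0004, -0.0005, -1.0]] F [-0.04 -0.08  0.05] -0.00015413423968119576
```

Call:
arm_command([
  {"fingers": -1,"x": -0.01,"y": 0,"z": -0.007,"ax": 0,"ay": 0,"az": 0},
  {"fingers": -1,"x": -0.01,"y": 0,"z": -0.007,"ax": 0,"ay": 0,"az": 0},
  {"fingers": -1,"x": -0.01,"y": 0,"z": -0.007,"ax": 0,"ay": 0,"az": 0},
  {"fingers": -1,"x": -0.01,"y": 0,"z": -0.006,"ax": 0,"ay": 0,"az": 0},
  {"fingers": -1,"x": -0.01,"y": 0,"z": -0.005,"ax": 0,"ay": 0,"az": 0},
  {"fingers": -1,"x": -0.01,"y": 0,"z": -0.004,"ax": 0,"ay": 0,"az": 0},
])

```text
clock: 7.88
tcp_pos: [0.5345, 0.0852, 0.1334]
orientation: [2.053, 2.377, 0.002]
contact_force: [0.3, 0.5, 0.3]
grip_width: -0.0004
gripper_force: 0.6
```

```bash
python3 - <<'E'
from h import *
ps();snap('scene','s5')
E
```

```text
7.88 planner tcp [0.0034 0.0607 0.1334] tool x,y,z in planner [[0.0008, 1.0, 0.0001], [1.0, -0.0008, 0.0016], [0.0016, 0.0001, -1.0]] F [0.3  0.55 0.31] -0.0003911012778288337
```

View pics/s5.png

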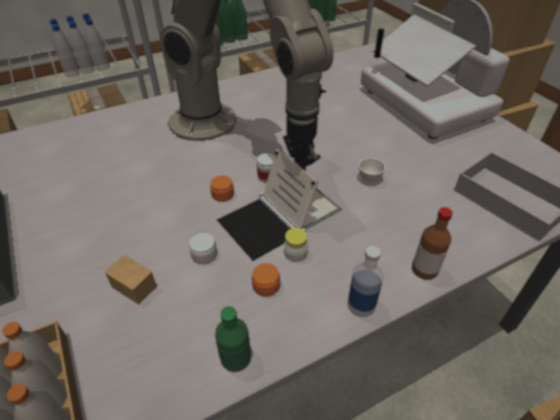

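The scene view shows the leaf steeper, now at about 65–70°, with the fingers behind its edge at (300,155). Continue through upright and over.

Call:
arm_command([
  {"fingers": -1,"x": -0.009,"y": 0,"z": -0.003,"ax": 0,"ay": 0,"az": 0},
  {"fingers": -1,"x": -0.009,"y": 0,"z": -0.003,"ax": 0,"ay": 0,"az": 0},
  {"fingers": -1,"x": -0.009,"y": 0,"z": -0.002,"ax": 0,"ay": 0,"az": 0},
  {"fingers": -1,"x": -0.009,"y": 0,"z": -0.002,"ax": 0,"ay": 0,"az": 0},
  {"fingers": -1,"x": -0.01,"y": 0,"z": 0,"ax": 0,"ay": 0,"az": 0},
  {"fingers": -1,"x": -0.01,"y": 0,"z": 0,"ax": 0,"ay": 0,"az": 0},
  {"fingers": -1,"x": -0.01,"y": 0,"z": 0.001,"ax": 0,"ay": 0,"az": 0},
  {"fingers": -1,"x": -0.01,"y": 0,"z": 0.002,"ax": 0,"ay": 0,"az": 0},
  {"fingers": -1,"x": -0.01,"y": 0,"z": 0.003,"ax": 0,"ay": 0,"az": 0},
])

```text
clock: 8.68
tcp_pos: [0.5467, 0.0002, 0.1362]
orientation: [2.053, 2.377, 0.0]
contact_force: [-0.5, 0.5, 1.0]
grip_width: 0.0001
gripper_force: 0.5
```

```bash
python3 - <<'E'
from h import *
ps();snap('scene','s6')
E
```

```text
8.68 planner tcp [ 0.003  -0.0252  0.1362] tool x,y,z in planner [[0.0005, 1.0, -0.0001], [1.0, -0.0005, 0.0003], [0.0003, -0.0001, -1.0]] F [-0.5   0.51  1.  ] 5.040728878141079e-05
```

View pics/s6.png

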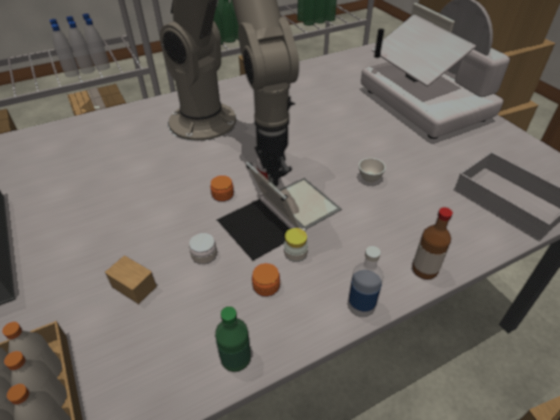

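The scene view shows the leaf past upright, leaning over the mat at about 110°, with the fingertips behind it at (275,170). Continue along the arc.

Call:
arm_command([
  {"fingers": -1,"x": -0.009,"y": 0,"z": 0.0035,"ax": 0,"ay": 0,"az": 0},
  {"fingers": -1,"x": -0.009,"y": 0,"z": 0.004,"ax": 0,"ay": 0,"az": 0},
  {"fingers": -1,"x": -0.008,"y": 0,"z": 0.005,"ax": 0,"ay": 0,"az": 0},
  {"fingers": -1,"x": -0.008,"y": 0,"z": 0.006,"ax": 0,"ay": 0,"az": 0},
  {"fingers": -1,"x": -0.007,"y": 0,"z": 0.007,"ax": 0,"ay": 0,"az": 0},
  {"fingers": -1,"x": -0.007,"y": 0,"z": 0.007,"ax": 0,"ay": 0,"az": 0},
  {"fingers": -1,"x": -0.006,"y": 0,"z": 0.008,"ax": 0,"ay": 0,"az": 0},
  {"fingers": -1,"x": -0.006,"y": 0,"z": 0.008,"ax": 0,"ay": 0,"az": 0},
])

```text
clock: 9.4
tcp_pos: [0.5552, -0.0586, 0.0868]
orientation: [-2.053, -2.378, 0.0]
contact_force: [-0.2, 0.2, 0.3]
grip_width: 0.0001
gripper_force: 0.4
```

Call:
arm_command([
  {"fingers": -1,"x": -0.005,"y": 0,"z": 0.009,"ax": 0,"ay": 0,"az": 0},
  {"fingers": -1,"x": -0.004,"y": 0,"z": 0.009,"ax": 0,"ay": 0,"az": 0},
  {"fingers": -1,"x": -0.003,"y": 0,"z": 0.0095,"ax": 0,"ay": 0,"az": 0},
  {"fingers": -1,"x": -0.003,"y": 0,"z": 0.0095,"ax": 0,"ay": 0,"az": 0},
  {"fingers": -1,"x": 0,"y": 0,"z": 0.008,"ax": 0,"ay": 0,"az": 0},
])

```text
clock: 9.82
tcp_pos: [0.5571, -0.0735, 0.0416]
orientation: [-2.054, -2.377, 0.001]
contact_force: [-0.6, -0.4, 0.1]
grip_width: -0.0003
gripper_force: 0.3
```

```bash
python3 - <<'E'
from h import *
ps()
E
```

```text
9.82 planner tcp [ 0.0026 -0.0996  0.0416] tool x,y,z in planner [[0.001, 1.0, -0.0002], [1.0, -0.001, -0.0007], [-0.0007, -0.0002, -1.0]] F [-0.65 -0.41  0.08] -0.0002697504860264817
```

Call:
arm_command([
  {"fingers": -1,"x": 0,"y": 0,"z": 0.006,"ax": 0,"ay": 0,"az": 0},
  {"fingers": -1,"x": 0,"y": 0,"z": 0.004,"ax": 0,"ay": 0,"az": 0},
  {"fingers": -1,"x": 0,"y": 0,"z": 0.002,"ax": 0,"ay": 0,"az": 0},
  {"fingers": -1,"x": 0,"y": 0,"z": 0,"ax": 0,"ay": 0,"az": 0},
  {"fingers": -1,"x": 0,"y": 0,"z": 0,"ax": 0,"ay": 0,"az": 0},
])

```text
clock: 10.23
tcp_pos: [0.5569, -0.0726, 0.0311]
orientation: [-2.052, -2.377, 0.0]
contact_force: [-2.6, -0.5, 4.7]
grip_width: -0.0006
gripper_force: 2.2
```

Resistance at exactly the flat height (tip 12 mm). A little more press to seat it, then lift off and look.

Call:
arm_command([
  {"fingers": -1,"x": 0,"y": 0,"z": 0.002,"ax": 0,"ay": 0,"az": 0},
  {"fingers": -1,"x": 0,"y": 0,"z": 0,"ax": 0,"ay": 0,"az": 0},
  {"fingers": -1,"x": 0,"y": 0,"z": 0,"ax": 0,"ay": 0,"az": 0},
])

```text
clock: 10.48
tcp_pos: [0.5571, -0.0726, 0.0308]
orientation: [-2.053, -2.377, -0.001]
contact_force: [-8.4, 0.6, 23.6]
grip_width: 0.0002
gripper_force: 12.0
```

Call:
arm_command([
  {"fingers": -1,"x": 0,"y": 0,"z": -0.01,"ax": 0,"ay": 0,"az": 0},
  {"fingers": -1,"x": 0,"y": 0,"z": -0.03,"ax": 0,"ay": 0,"az": 0},
  {"fingers": -1,"x": 0,"y": 0,"z": -0.04,"ax": 0,"ay": 0,"az": 0},
  {"fingers": -1,"x": 0,"y": 0,"z": -0.04,"ax": 0,"ay": 0,"az": 0},
  {"fingers": -1,"x": 0.03,"y": 0,"z": -0.02,"ax": 0,"ay": 0,"az": 0},
  {"fingers": -1,"x": 0.03,"y": 0,"z": 0,"ax": 0,"ay": 0,"az": 0},
  {"fingers": -1,"x": 0.03,"y": 0,"z": 0,"ax": 0,"ay": 0,"az": 0},
  {"fingers": -1,"x": 0.03,"y": 0,"z": 0,"ax": 0,"ay": 0,"az": 0},
  {"fingers": -1,"x": 0,"y": 0,"z": 0,"ax": 0,"ay": 0,"az": 0},
  {"fingers": -1,"x": 0,"y": 0,"z": 0,"ax": 0,"ay": 0,"az": 0},
])

```text
clock: 11.32
tcp_pos: [0.5396, 0.0486, 0.1689]
orientation: [-2.047, -2.382, -0.001]
contact_force: [0.2, -0.4, -0.6]
grip_width: 0.0001
gripper_force: 0.0
```

```bash
python3 - <<'E'
from h import *
ps();f=snap('scene','s7')
cv2.imwrite('pics/c7.png',cv2.resize(f['frame'][120:300,100:340,::-1],(800,600),interpolation=cv2.INTER_CUBIC))
E
```

```text
11.32 planner tcp [0.0031 0.0237 0.1689] tool x,y,z in planner [[-0.0045, 1.0, 0.0009], [1.0, 0.0045, 0.0004], [0.0004, 0.0009, -1.0]] F [ 0.2  -0.45 -0.62] 8.336568011475606e-05
```

View pics/c7.png

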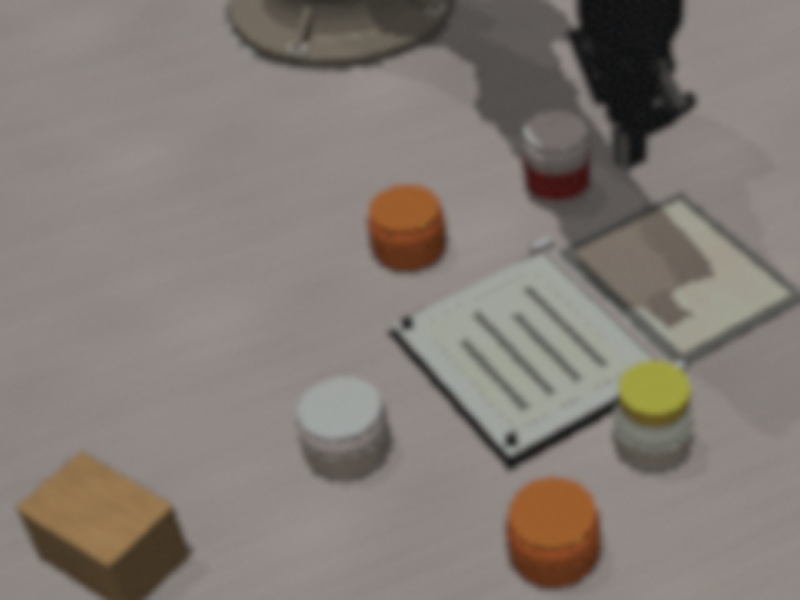

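The crop shows the leaf lying flat on the mat, the tin upright and clear at (343,425), the bystanders in place and the gripper well above everything. One last depth check, then hand in.

```bash
python3 - <<'E'
from h import *
f=dict(np.load('pics/s7.npz'))
z=[P(pt(f,int(100+x*.3),int(120+y*.3))) for x,y in [(430,340),(500,425),(470,385),(540,330),(580,290)]]; print(z)
print('tin',P(ray(f,203,242,.048)))
print(r.hand_in())
E
```

```text
[array([-0.0472, -0.1342,  0.0103]), array([ 0.059 , -0.1373,  0.0099]), array([ 0.0122, -0.1342,  0.0114]), array([-0.0039, -0.0577,  0.0107]), array([-0.0231, -0.0044,  0.0099])]
tin [ 0.0064 -0.2365  0.048 ]
the job is handed in; nothing more can be done
None
```

The job is handed in: the tin stands upright about 236 mm from the spine (184 mm needed), the white leaf lies flat on the mat side, and the bystanders looked unmoved. It took about 11 s.

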